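# Clamp a mandrel in the ratchet jig

### The job

Lower the stepped mandrel (the bar with thinner ends) into the two open notches of the clamping jig until both ends rest fully at the bottom. Then flip the tab on the jig's ratchet over to tighten and swing the handle back and forth until the jaw has closed firmly on the mandrel. Leave the tab on tighten, and leave the plain tube and everything else on the bench where they lie.

Things in the scene. Friction and masses are not known exactly. Their poses are not given: they have to be found in the camera images.
- mandrel_mid (a point): Middle of the loose mandrel, on its axis. A bare aluminium bar lying on the bench: body 36 mm in diameter, 130 mm long, with a thinner journal 16 mm in diameter and 25 mm long on each end (180 mm in all, about 0.4 kg; axis 18 mm above the bench). x along its axis; both ends alike. A plain tube of that diameter and length, without stepped ends, lies elsewhere; the two swap places.
- end_a (a point): Point on the mandrel's axis, in the middle of the journal at its +x end, 75 mm from the middle.
- end_b (a point): The same at its -x end.
- cradle (a point): On the jig (dark steel base plate 210 x 255 x 12 mm fixed to the bench; place and yaw vary): where the middle of the seated mandrel lies, 53 mm above the bench. x along the seated mandrel, y the way the jaw closes, z up. Beside the mandrel body 30 mm is free on the jaw side (-y) while the jaw is open, more on the other side.
- notch_a (a point): Centre of a seated journal in the notch 75 mm along +x from the cradle point. Grey end plate 12 mm thick (along x), 56 mm wide, about 75 mm high; its notch is open at the top, 19 mm wide, bevelled at the mouth, bottom 45 mm above the bench. The mandrel body goes between the plates with 4 mm of play at each end.
- notch_b (a point): The same in the like end plate 75 mm along -x.
- jaw_face (a point): Middle of the jaw's flat gripping face, 53 mm above the bench. The jaw is a steel block 108 mm wide (along x), 18 mm thick, its top 70 mm above the bench, between the end plates on the -y side of the cradle.
- jaw (a joint): Travel of the jaw in m along the cradle's +y: 0 open (start), 0.031 closed firmly on a seated mandrel, which is then pushed against the far sides of the notches (with no mandrel it can run to 0.0325). Driven by the ratchet wheel, 22 mm for each radian; stiff, stays where it is left.
- pivot (a point): On the vertical axis of ratchet wheel and handle, 90 mm above the bench, at -135 mm in y and +20 mm in x from the cradle in the cradle's axes. x, y, z as for the cradle. The wheel below has 24 teeth.
- handle (a joint): Swing of the handle in rad about the vertical axis at pivot, clockwise from above positive, stops at -0.55 and 0.55; at 0 it points from pivot along the cradle's -x. Set to tighten, clockwise swings close the jaw and swings back click freely (up to 0.28 rad lost a stroke); set to loosen, the reverse. At the knob free swing takes 2 to 3 N, driving about 8 N, more once the jaw is firm.
- grip (a point): Middle of the handle's upright black knob, 22 mm in diameter, from 58 to 115 mm above the bench (this point at 87 mm), 165 mm out from the pivot. x points outward along the handle; the handle's flat bar (24 mm wide) has its top 58 mm above the bench.
- tab (a point): Middle of the ratchet's direction tab: upright, steel, 14 mm along the lever, 10 mm thick, 64 to 98 mm above the bench (this point at 85 mm), at the end of a flat lever that turns about a vertical axis on the handle's centre line 54 mm from the pivot; the tab is 45 mm from that axis, towards the knob. x along the lever.
- selector (a joint): Turn of the direction lever in rad about its own axis, relative to the handle, clockwise from above positive: -0.4 loosen (start), +0.4 tighten. It snaps over past the middle and a spring holds it at either stop; 2 to 3 N sideways on the tab flips it. The tab leans to the side towards which the handle drives.
- tube: Bystander: plain aluminium tube, 36 mm in diameter, 180 mm long, lying; origin under its middle, x along it.
- hammer: Bystander: hammer, 240 mm long, lying.
- screwdriver: Bystander: screwdriver, 180 mm long, lying.
- tin: Bystander: open steel tin, 66 mm in diameter, 75 mm high.
- vblock: Bystander: wooden block with a groove, 100 x 60 x 55 mm.
- pot: Bystander: white jar, 60 mm in diameter, 70 mm high.
- offcut: Bystander: dark wood offcut, 90 x 60 x 40 mm.

How it is judged:
By the outcome, as a careful person would: the job done as asked, in the order asked, and still so for the second after the job is handed in, with the robot touching nothing.
It also fails if it takes over 69 s, if anything falls off the work surface, if the arm or the gripper's body presses on something with over 40 N, if the wrist force passes 120 N, or if a joint passes its speed limit or range.

### The arm

A 7-joint arm with a two-finger parallel gripper is mounted at the origin on the work surface. World frame = base frame: x ahead of the robot, y to its left, z up, the work surface at z = 0. Lengths are in m, angles in rad, forces in N, time in s.
With the tool pointing down it reaches from about 0.425 to 0.925 m from the base axis. Payload 6.8 kg.
Tool frame: the origin (TCP) lies between the finger pads; the fingertips stand 14 mm ahead of it and the grasp point (between the pads) lies 5 mm behind it; z points along the fingers, y is the line along which they close (so a half turn about z gives the same grasp; the last joint's range is limited). The gripper opens to 85 mm and grips with 20 to 120 N. Pads are 22 mm wide; open, the fingers measure 114 mm over their backs; the gripper's body (76 mm by 85 mm) begins 54 mm behind the grasp point. The pads swing forward as they close: fully open they stand 13 mm farther back than shut.
Start: joints at [-0.108, 0.477, 0.022, 1.555, -0.011, 1.109, -0.083], TCP at [0.675, 0, 0.245] pointing down, gripper open.
Joint ranges: [-2.96, 2.96], [-0.34, 2.1], [-1.41, 1.46], [0.24, 2.44], [-1.37, 4.51], [0.17, 1.92], [-2.96, 2.96]. Speed limits (rad/s): [2.39, 2.39, 3.14, 3.14, 3.14, 3.14, 3.14].

### API

Orientations are given as a rotation vector (axis times angle).
In Python, from bench import r, eyes, ticket gives the robot as it stands. The module is installed in compiled form; this text tells all that it offers.
- The arm moves only by the tool arm_command, never from a script. Its argument "plan" is text: rows parted by semicolons, each of 4 numbers parted by spaces: the shift along the tool's x, y, z in m, then the turn about the tool's z in degrees. In form: tx ty tz yaw; .... A call has 1 to 20 rows; each row shifts and turns the commanded pose from where the row before left it, along the tool's axes as they then stand; what a row does not reach is not made up. A row lasts 1/8 s, in which the tool goes at most 62.5 mm and 10.7 degrees, less where a joint would pass 70% of its speed; a pose out of reach is approached as far as the arm can. A call is refused whole if a number of a shift passes 0.0625 or a number of a turn 10.7, either way. A call with a gripper value outside its range is refused whole. "hand" is the closure, from -1 (fully open) to 1 (shut), set as the call begins (left out, the last holds). The fingers move at their own pace and stop on an object; "grip_force" is the grip in N (left out, the last holds). Time passes only in rows, so rows that do not move let the fingers close. It gives the time, the measured TCP pose, the force, the opening and the grip force at its end, in the units of the state.
- r.get_obs(): the state, without advancing time (a new reading comes with each control period).
- eyes.grab_frame(name): name is "scene" or "side" or "wrist"; returns (picture, depth): 400x640x3 uint8, red, green, blue; 400x640 float32, m along the optical axis (not along the pixel's ray), 0 where there is no reading.
- eyes.calibration(name): a dict with "fov_y" (degrees; the focal length in pixels is half the picture's height over the tangent of half this angle, whatever the lens; pixels are square), "cx", "cy" (the principal point, pixels), "k1" (the pictures are not rectified: a ray, as slopes to the right and down, at radius r is drawn at 1 + k1 r^2 times it, then the intrinsics apply), "origin" and "attitude" of the camera in the world; the wrist camera has in their place "tool_from_camera" (4x4, takes a point from camera to tool coordinates, whose origin is the TCP and whose axes are the flange's). Camera axes: x right, y up, looking along -z (the intrinsics and any distortion apply to the point x, -y, -z); pixel columns grow to the right and rows downward; lengths in m; the calibration is good to about 2 mm. A picture is of the moment at which its call begins: read the wrist's pose just before it. calibration takes no time and is no camera call.
- ticket.hand_in(): hands the job in; it is judged then, once.
The state is a dict: "clock": time; "joints": joint angles; "qvel": joint speeds; "tau": joint torques, N m; "tcp_pos": TCP position; "orientation": TCP orientation; "contact_force": force on the tool from outside, world axes, zero at the start; "moment": the same for the moment, N m; "grip_width": finger opening in m; "gripper_force": force on a finger pad.
Only numpy, scipy, OpenCV 4.12 (cv2) and the standard library are available. Lean on these libraries where they do the work, as an engineer would, in place of code of your own. Each camera call takes 0.05 s, during which the arm holds its last target. There are 200 camera calls.

## Working session

There is one attempt and no reset: what is moved stays moved. The work goes in short steps, Python scripts to look and compute and a tool call to move; the robot and the scene stay as the last step left them, time stands still between calls to the robot, and variables do not carry over. Pictures are saved under pics/ and viewed, at most 10 in all, crops included, and the job is handed in when it is done.

Besides the shell and the picture viewer there is one more tool, called after "Emit:" as name(argument=value, ...) on one line, values as JSON. arm_command: Moves the arm, as the interface text tells. Its arguments: {"type":"object","properties":{"plan":{"type":"string"},"hand":{"type":"number"},"grip_force":{"type":"number"}},"required":["plan"]}

```bash
mkdir -p pics; cat > h.py <<'E'
import numpy as np, cv2
from bench import r, eyes, ticket
from scipy.spatial.transform import Rotation as R
def grab(n):
    o=r.get_obs(); p,d=eyes.grab_frame(n); c=eyes.calibration(n)
    if n=="wrist":
        T=np.eye(4);T[:3,:3]=R.from_rotvec(o["orientation"]).as_matrix();T[:3,3]=o["tcp_pos"];T=T@np.array(c["tool_from_camera"])
    else:
        T=np.eye(4);a=np.array(c["attitude"]);T[:3,:3]=a if a.shape==(3,3) else R.from_rotvec(a).as_matrix() ;T[:3,3]=c["origin"]
    np.savez(f"{n}.npz",p=p,d=d,T=T,k=[c["fov_y"],c["cx"],c["cy"],c["k1"]])
    return p,d
def rays(n,uv):
    z=np.load(f"{n}.npz");f,cx,cy,k1=z["k"];F=200/np.tan(np.radians(f)/2)
    uv=np.atleast_2d(uv).astype(float)
    K=np.array([[F,0,cx],[0,F,cy],[0,0,1]])
    s=cv2.undistortPointsIter(uv[:,None],K,np.array([k1,0,0,0.]),None,None,(3,50,1e-9))[:,0]
    return z["T"],np.c_[s[:,0],-s[:,1],-np.ones(len(s))]
def plane(n,uv,h):
    T,s=rays(n,uv);w=s@T[:3,:3].T;o=T[:3,3];return o+w*((h-o[2])/w[:,2])[:,None]
def deproj(n,uv):
    T,s=rays(n,uv);d=np.load(f"{n}.npz")["d"];uv=np.atleast_2d(uv).astype(int)
    return (s*d[uv[:,1],uv[:,0]][:,None])@T[:3,:3].T+T[:3,3]
def cloud(n):
    v,u=np.mgrid[:400,:640];uv=np.c_[u.ravel(),v.ravel()];return deproj(n,uv).reshape(400,640,3)
def save(n,p): cv2.imwrite(f"pics/{n}.png",p[...,::-1])
E
python3 - <<'E'
from h import *
for n in("scene","side","wrist"):
    c=eyes.calibration(n);print(n,c)
    p,d=grab(n);save(n,p)
    X=cloud(n)
    print((d>0).mean())
print(r.get_obs())
E
```

```text
scene {'fov_y': 45.72204340381427, 'cx': 314.99142706934936, 'cy': 193.49429120804928, 'k1': 0.01434513107433088, 'origin': array([ 1.20719617, -0.53915579,  1.09523056]), 'attitude': array([0.64965237, 0.34672556, 0.92080947])}
0.9959765625
side {'fov_y': 52.717593451936686, 'cx': 314.9358115830733, 'cy': 198.8690531749304, 'k1': -0.0963750436946674, 'origin': array([ 0.28870383, -0.81143591,  1.06176673]), 'attitude': array([ 0.68802566, -0.10175829, -0.25834659])}
0.99587890625
wrist {'fov_y': 62.605403985851744, 'cx': 321.6780236582106, 'cy': 195.89975017526706, 'k1': -0.004319941968231368, 'tool_from_camera': array([[ 2.43852250e-04,  9.48529934e-01,  3.16687394e-01,
         8.18260819e-02],
       [ 9.99999757e-01, -2.43961697e-05, -6.96938676e-04,
        -1.61115316e-04],
       [-6.53341236e-04,  3.16687487e-01, -9.48529709e-01,
        -1.28483397e-01],
       [ 0.00000000e+00,  0.00000000e+00,  0.00000000e+00,
         1.00000000e+00]])}
0.99604296875
{'clock': 0.15, 'joints': array([-0.10810827,  0.47760327,  0.02235926,  1.55617591, -0.011516  ,
        1.10931914, -0.08310937]), 'qvel': array([-8.25908473e-04, -9.12680719e-04,  1.07327461e-03, -5.07575290e-03,
        5.48691433e-04, -5.55955931e-05,  1.62911056e-03]), 'tau': array([ 1.55385478e-03, -5.96924365e+01,  1.60940632e+00, -2.81490952e+01,
        1.26662746e-02,  6.56643446e-03,  5.58682734e-05]), 'tcp_pos': array([ 6.74578922e-01, -7.54344167e-07,  2.44574411e-01]), 'orientation': array([-2.22079852e+00, -2.22079599e+00,  1.62314354e-03]), 'contact_force': array([ 0.56256917, -1.1014966 , -0.20950139]), 'moment': array([-0.05912137, -0.03691514,  0.01973261]), 'gripper_force': 0.0, 'grip_width': 0.08535705163781582}
```

View pics/scene.png

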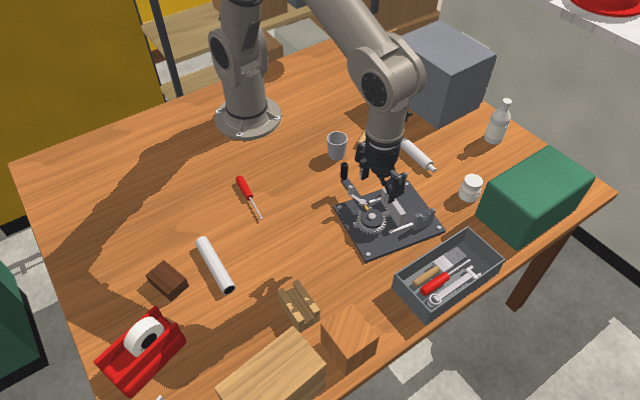

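View pics/side.png

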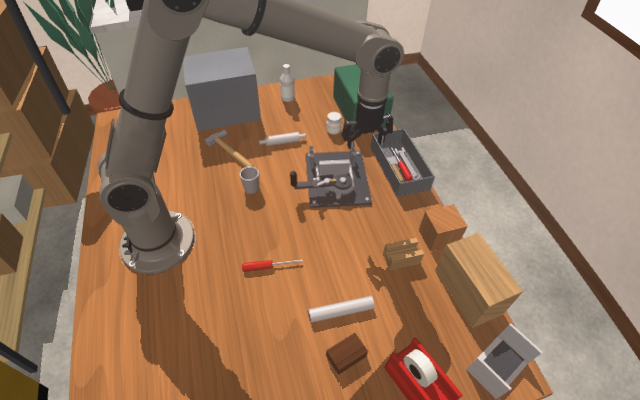

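The scene picture shows the mandrel behind the gripper (418,155), the jig (388,218) with its knob at about (345,170), and the plain tube (215,265). The side picture shows the mandrel at (285,140), the jig at (338,180), the knob at (294,180) and the tube at (341,308).

```bash
python3 - <<'E'
from h import *
for n in("scene","side"):
    print(n,plane(n,[[247,117]] if n=="scene" else [[157,243]],0.0))
X=cloud("side");p=np.load("side.npz")["p"]
print("mandrel ends",deproj("side",[[262,142],[270,141],[285,140],[300,136],[305,135]]))
print("jig plate corners", plane("side",[[307,153],[365,150],[371,205],[312,207]],0.012))
print("knob",deproj("side",[[294,176],[294,184]]),"tube",deproj("side",[[341,306]]))
# ortho map
m=(X[...,2]>-0.02)&(X[...,2]<0.3)
W=np.zeros((600,600,3),np.uint8)
for n in("scene","side"):
    X=cloud(n);p=np.load(f"{n}.npz")["p"]
    o=np.argsort(X[...,2].ravel());P=X.reshape(-1,3)[o];C=p.reshape(-1,3)[o]
    k=(P[:,2]>-.02)&(P[:,2]<.14)
    a=((.95-P[k,0])*1000).astype(int);b=((.35-P[k,1])*1000).astype(int);g=(a>=0)&(a<599)&(b>=0)&(b<599)
    for da in(0,1):
        for db in(0,1): W[a[g]+da,b[g]+db]=C[k][g]
save("ortho",W)
w=cv2.imread("pics/wrist.png");save("w1",w[...,::-1])
E
```

```text
scene [[ 0.00048308 -0.00304266  0.        ]]
side [[ 0.00149609 -0.007447    0.        ]]
mandrel ends [[ 0.40972706  0.3396587   0.02465326]
 [ 0.43983849  0.33470176  0.02683699]
 [ 0.49563008  0.32303573  0.02877362]
 [ 0.55671534  0.33260511  0.02657713]
 [ 0.58486781  0.36559779 -0.00274568]]
jig plate corners [[ 0.56236369  0.24940559  0.012     ]
 [ 0.77809583  0.2083885   0.012     ]
 [ 0.70516807 -0.04824139  0.012     ]
 [ 0.51219337 -0.00451203  0.012     ]]
knob [[0.46985019 0.06180306 0.10627725]
 [0.46877111 0.06265206 0.06694763]] tube [[ 0.49219477 -0.37636798  0.03528817]]
```

View pics/wrist.png

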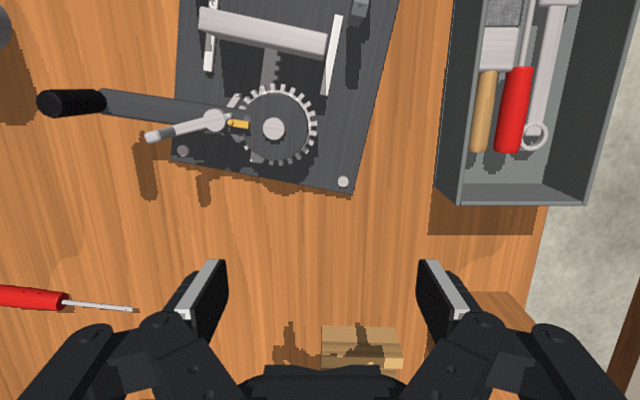

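View pics/ortho.png

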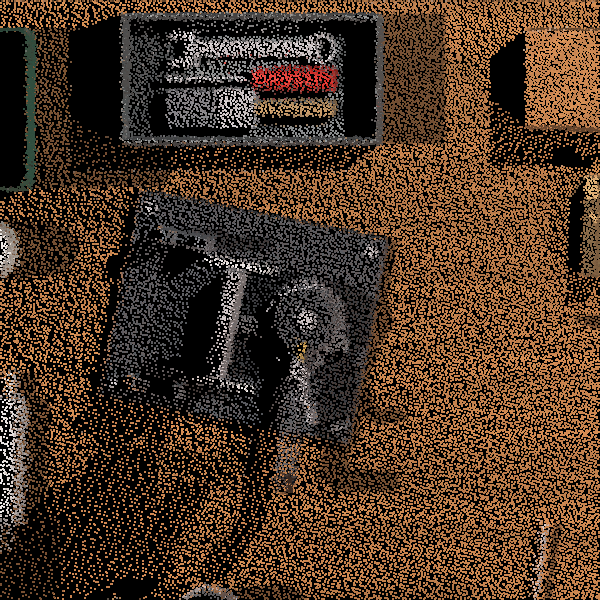

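The wrist picture shows the pivot hub (273,128), knob (57,103), tab (152,137; loosen side), jaw (262,32) and end plates (208,45) and (333,55). The ortho map shows the jig turned by about -12° and the mandrel at its left edge.

```bash
python3 - <<'E'
from h import *
np.set_printoptions(precision=4,suppress=True)
X=cloud("side")
s=np.zeros((400,640),bool);s[125:155,250:315]=1
P=X[s&(X[...,2]>.012)&(X[...,2]<.045)&(X[...,0]>.4)&(X[...,1]>.28)&(X[...,1]<.4)]
X2=cloud("scene");Q=X2[(X2[...,2]>.012)&(X2[...,2]<.045)&(X2[...,0]>.38)&(X2[...,0]<.64)&(X2[...,1]>.27)&(X2[...,1]<.4)]
for A in(P,Q):
    c=A.mean(0);u,sv,vt=np.linalg.svd(A[:,:2]-c[:2]);t=(A[:,:2]-c[:2])@vt[0];print(len(A),c,vt[0],t.min(),t.max(),np.percentile(t,[1,99]))
    print("mid",c[:2]+vt[0]*(t.min()+t.max())/2, "yaw",np.degrees(np.arctan2(vt[0,1],vt[0,0])))
print("wrist: hub,knob,tab,bolts",deproj("wrist",[[273,128],[55,103],[152,136],[343,182],[182,151]]))
T=X2[260:261,0:1]
tin=X[(X[...,2]>.06)&(X[...,2]<.085)&(X[...,0]<.45)&(X[...,0]>.3)&(X[...,1]>.05)&(X[...,1]<.3)]
print("tin",tin.min(0),tin.max(0))
E
```

```text
332 [0.4868 0.3349 0.027 ] [-0.9993  0.0383] -0.08824616560888028 0.08515666834771925 [-0.0854  0.0815]
mid [0.4883 0.3348] yaw 177.80656331067968
435 [0.5024 0.3376 0.0282] [ 0.9998 -0.0176] -0.07727606454512313 0.07908742748441189 [-0.0733  0.0769]
mid [0.5033 0.3376] yaw -1.0082187544702108
wrist: hub,knob,tab,bolts [[ 0.629   0.0448  0.0633]
 [ 0.4727  0.0698  0.1158]
 [ 0.5327  0.0423  0.0972]
 [ 0.6984 -0.0215  0.0138]
 [ 0.5211  0.0143  0.0158]]
tin [0.3015 0.1089 0.0601] [0.3654 0.1772 0.082 ]
```

Emit:
arm_command(plan="0.056 -0.03 0.005 0;0.056 -0.03 0.005 0;0.056 -0.03 0.005 0;0.056 -0.03 0.005 0;0.056 -0.03 0.005 0;0.056 -0.03 0.005 0;0 0 0 -10;0 0 0 -10;0 0 0 -10;0 0 0 -10;0 0 0 -10;0 0 0 -10;0 0 0 -10;0 0 0 -10;0 0 0 -10;0 0 0 0")

```text
clock: 2.15
tcp_pos: [0.4984, 0.3293, 0.2156]
orientation: [-0.003, -3.141, 0.0]
contact_force: [-0.3, -0.1, -0.2]
grip_width: 0.0854
gripper_force: 0.0
```

```bash
cat > m.py <<'E'
from h import *
np.set_printoptions(precision=4,suppress=True)
def axis(n,lo,hi,box):
    X=cloud(n);m=(X[...,2]>lo)&(X[...,2]<hi)&(X[...,0]>box[0])&(X[...,0]<box[1])&(X[...,1]>box[2])&(X[...,1]<box[3])
    A=X[m];(cx,cy),(w,h),a=cv2.minAreaRect((A[:,:2]*1000).astype(np.float32))
    b=cv2.boxPoints(((cx,cy),(w,h),a));e=max([b[1]-b[0],b[2]-b[1]],key=np.linalg.norm)
    return len(A),(cx,cy),(w,h),np.degrees(np.arctan2(e[1],e[0])),A[:,2].max()
E
python3 - <<'E'
from m import *
p,d=grab("wrist");save("w2",p);o=r.get_obs();print(o["tcp_pos"],o["joints"],R.from_rotvec(o["orientation"]).as_matrix())
print(axis("wrist",.02,.045,(.38,.64,.27,.41)))
E
```

```text
[0.4985 0.3293 0.2156] [-0.3695  0.4123 -0.4134  1.755   0.1904  1.0143  0.7138] [[-1.      0.0039 -0.0005]
 [ 0.0039  1.     -0.0001]
 [ 0.0005 -0.0001 -1.    ]]
(5369, (486.1240234375, 345.2014465332031), (35.63411331176758, 179.98291015625), np.float32(-2.3877366), np.float64(0.037388278833684674))
```

View pics/w2.png

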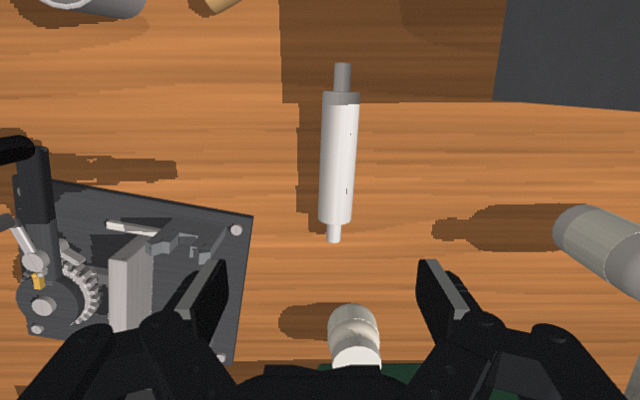

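The wrist picture shows the mandrel standing free, from (342,65) to (333,240), slightly tilted, with both stepped ends visible and nothing between it and the fingers.

Emit:
arm_command(plan="0.0125 0.016 0.03 0;0 0 0.04 2.2;0 0 0.04 0;0 0 0.04 0;0 0 0.03 0;0 0 0.012 0;0 0 0.0055 0;0 0 0 0")

```text
clock: 3.2
tcp_pos: [0.4864, 0.346, 0.0191]
orientation: [0.061, 3.14, 0.001]
contact_force: [-0.7, -0.1, -0.5]
grip_width: 0.0857
gripper_force: 0.0
```

Emit:
arm_command(plan="0 0 0 0;0 0 0 0;0 0 0 0;0 0 0 0;0 0 0 0;0 0 0 0", hand=1, grip_force=60)

```text
clock: 3.95
tcp_pos: [0.4864, 0.3457, 0.0192]
orientation: [0.061, 3.14, 0.001]
contact_force: [-0.7, -0.9, 4.7]
grip_width: 0.0341
gripper_force: 59.4
```

Emit:
arm_command(plan="0 0 -0.03 0;0 0 -0.06 0;0 0 -0.06 0;0 0 -0.055 0;-0.045 -0.015 0 2.3;-0.05 -0.02 0 2.3;-0.05 -0.02 0 2.2;-0.03 -0.01 0 2.2;0 0 0 0;0 0 0 0")

```text
clock: 5.2
tcp_pos: [0.6526, 0.2651, 0.2223]
orientation: [-0.305, -3.124, 0.001]
contact_force: [-0.2, -0.1, -4.3]
grip_width: 0.0346
gripper_force: 61.6
```

```bash
python3 - <<'E'
from m import *
o=r.get_obs();p,d=grab("wrist");save("w3",p);M=R.from_rotvec(o["orientation"]).as_matrix();print(o["tcp_pos"],M[:,0],o["grip_width"],o["contact_force"])
X=cloud("wrist")
H=np.clip(X[...,2]/.12,0,1)*255
cv2.imwrite("pics/w3b.png",np.vstack([p[...,::-1][:300],cv2.cvtColor(H.astype(np.uint8),8)[:300]]))
E
```

```text
[0.6526 0.2651 0.2223] [-0.9811  0.1932  0.0025] 0.034586107026861636 [-0.2361 -0.0666 -4.2955]
```

View pics/w3b.png

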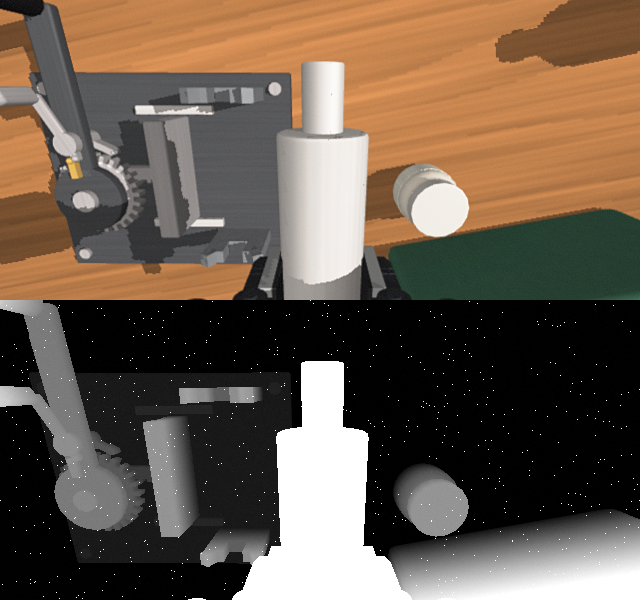

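The picture shows the held mandrel at (322,180), level; the end plates with notches at about (220,95) and (235,252); the jaw at (170,175), open; and the pivot at (85,200).

```bash
python3 - <<'E'
from m import *
X=cloud("wrist");z=np.load("wrist.npz");p=z["p"];T=z["T"]
V,U=np.mgrid[:400,:640]
def box(a,b,c,d):return (U>=a)&(U<b)&(V>=c)&(V<d)
pl=[]
for nm,b in(("near(-x)",box(176,268,82,106)),("far(+x)",box(198,272,228,268))):
    P=X[b&(X[...,2]>.04)&(X[...,2]<.1)];print(nm,len(P),np.percentile(P[:,2],[50,90,98]))
    zt=np.percentile(P[:,2],95);Q=P[P[:,2]>zt-.006]
    print(" top pts",len(Q),cv2.minAreaRect((Q[:,:2]*1000).astype(np.float32)),Q[:,:2].mean(0))
    pl.append((P,Q))
# base plate yaw from mask z~.012
B=X[box(30,292,60,270)&(X[...,2]>.008)&(X[...,2]<.016)]
print("plate",cv2.minAreaRect((B[:,:2]*1000).astype(np.float32)))
J=X[box(135,205,105,245)&(X[...,2]>.066)&(X[...,2]<.08)]
print("jaw top",cv2.minAreaRect((J[:,:2]*1000).astype(np.float32)),np.percentile(J[:,2],50))
print("bolts",deproj("wrist",[[274,88],[85,253]]),"hub",deproj("wrist",[[85,200]]))
# cradle-frame histograms of tops
yaw=-11.25;ex=np.array([np.cos(np.radians(yaw)),np.sin(np.radians(yaw))]);ey=np.array([-ex[1],ex[0]])
for P,Q in pl:
    c=Q[:,:2];print("x",np.percentile(c@ex,[1,50,99]));s=np.sort(c@ey);g=np.diff(s);i=np.argsort(g)[-2:];print("y range",s[0],s[-1],"gaps",[(s[k],s[k+1]) for k in i])
# mandrel in tool frame
o=r.get_obs();M=R.from_rotvec(o["orientation"]).as_matrix()
m=(X[...,2]>.15)&box(250,390,55,275);t=(X[m]-o["tcp_pos"])@M
print("journal tip x",np.percentile(t[:,0],[99,99.8]))
j=t[(t[:,0]>.068)];b=t[(t[:,0]<.055)&(t[:,0]>.025)&(abs(t[:,1])<.03)]
for q in(j,b):print(len(q),"y",np.percentile(q[:,1],[.5,99.5]),"top z",np.percentile(q[:,2],[1,5]),"x",q[:,0].mean())
E
```

```text
near(-x) 1168 [0.0674 0.0751 0.0764]
 top pts 488 ((562.3678588867188, 195.22698974609375), (60.403316497802734, 11.826383590698242), 79.61031341552734) [0.5623 0.1955]
far(+x) 1244 [0.0605 0.0735 0.0757]
 top pts 288 ((708.7936401367188, 166.15557861328125), (60.01485061645508, 13.435019493103027), 79.62152099609375) [0.706  0.1591]
plate ((631.4862060546875, 107.71697998046875), (255.29783630371094, 209.80783081054688), 78.78671264648438)
jaw top ((624.4285278320312, 125.82572937011719), (18.657730102539062, 106.78240203857422), 78.90343475341797) 0.06963658192224575
bolts [[ 0.565   0.2355  0.0154]
 [ 0.6976 -0.0197  0.0151]] hub [[0.628  0.047  0.0641]]
x [0.5073 0.5134 0.5197]
y range 0.2709728724833002 0.3313716889990629 gaps [(np.float64(0.2709728724833002), np.float64(0.27131139546981653)), (np.float64(0.28461425885767005), np.float64(0.31869678201226637))]
x [0.6566 0.6606 0.6692]
y range 0.2712465185129297 0.3311622850846524 gaps [(np.float64(0.33017979422967214), np.float64(0.3309460778120816)), (np.float64(0.2850846696365523), np.float64(0.3184318569160286))]
journal tip x [0.0883 0.0895]
2791 y [-0.0079  0.0079] top z [-0.1281 -0.0073] x 0.07923013587653702
6550 y [-0.0177  0.0174] top z [-0.0168 -0.0162] x 0.04058341528316753
```

Emit:
arm_command(plan="0.001 -0.043 0 0;0 -0.043 0 0;0 0 0.04 0;0 0 0.04 0;0 0 0.02 0;0 0 0 0;0 0 0 0")

```text
clock: 6.12
tcp_pos: [0.6373, 0.1814, 0.1251]
orientation: [0.305, 3.124, 0.002]
contact_force: [0.6, 0.0, -4.8]
grip_width: 0.0342
gripper_force: 61.5
```

```bash
python3 - <<'E'
from m import *
o=r.get_obs();p,d=grab("wrist");save("w4",p);M=R.from_rotvec(o["orientation"]).as_matrix();print(o["tcp_pos"],M[:,0],M[:,2])
print("need tool",(np.array([.6357,.1810,.054])-o["tcp_pos"])@M)
p2,_=grab("scene");save("s4",np.hstack([cv2.resize(p2[140:280,320:460],(560,560))]))
E
```

```text
[0.6373 0.1814 0.1251] [-0.9811  0.1936 -0.0022] [ 0.0025  0.0011 -1.    ]
need tool [ 0.0016 -0.0008  0.0711]
```

View pics/w4.png

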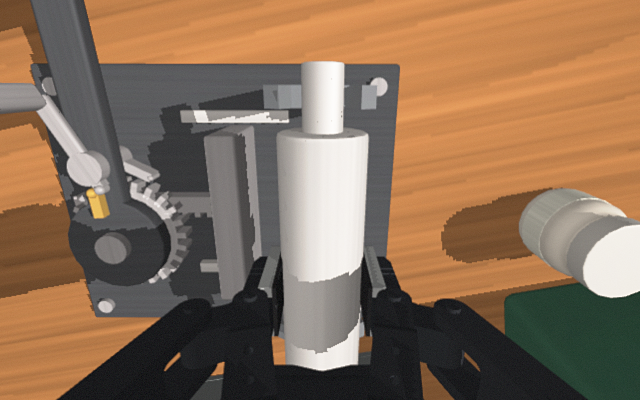

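The journal, centre (322,95), sits above the near end plate (263–377, middle 320), so alignment looks right.

Emit:
arm_command(plan="0.002 -0.0008 0.02 0;0 0 0.02 0;0 0 0.01 0;0 0 0.005 0;0 0 0.005 0;0 0 0.004 0;0 0 0.004 0;0 0 0 0;0 0 0 0")

```text
clock: 7.35
tcp_pos: [0.6343, 0.1801, 0.0556]
orientation: [0.307, 3.126, 0.0]
contact_force: [0.8, -0.2, -4.6]
grip_width: 0.0342
gripper_force: 61.6
```

Emit:
arm_command(plan="0 0 0.001 0;0 0 0.001 0;0 0 0.0005 0;0 0 0 0")

```text
clock: 7.85
tcp_pos: [0.6344, 0.1801, 0.0542]
orientation: [0.307, 3.126, 0.0]
contact_force: [-3.1, -1.0, 6.1]
grip_width: 0.0342
gripper_force: 62.6
```

Emit:
arm_command(plan="0 0 0 0;0 0 0 0;0 0 0 0;0 0 0 0", hand=-0.25)

```text
clock: 8.35
tcp_pos: [0.6343, 0.1801, 0.0529]
orientation: [0.307, 3.127, 0.0]
contact_force: [0.7, 0.7, 0.4]
grip_width: 0.0534
gripper_force: 0.0
```

Emit:
arm_command(plan="0 0 -0.01 0;0 0 -0.02 0;0 0 -0.04 0;0 0 -0.05 0;0 0 -0.04 0;0 0 0 0")

```text
clock: 9.1
tcp_pos: [0.6366, 0.1812, 0.2189]
orientation: [0.306, 3.118, 0.006]
contact_force: [-0.1, 0.3, 0.1]
grip_width: 0.0533
gripper_force: 0.0
```

```bash
python3 - <<'E'
from m import *
o=r.get_obs();p,d=grab("wrist");save("w5",p);M=R.from_rotvec(o["orientation"]).as_matrix();print(o["tcp_pos"],M[:,0])
X=cloud("wrist");yaw=-11.2;ex=np.array([np.cos(np.radians(yaw)),np.sin(np.radians(yaw))]);ey=np.array([-ex[1],ex[0]])
C=(X[...,:2]-[.6357,.181]);a=C@ex;b=C@ey;z=X[...,2]
for lo,hi in((-.092,-.083),(-.06,-.05),(-.02,.02),(.05,.06),(.083,.092)):
    m=(a>lo)&(a<hi)&(abs(b)<.018)&(z>.03)&(z<.1)
    if m.sum()>5: print(lo,m.sum(),"top",np.percentile(z[m],[50,97]),"b",np.percentile(b[m],[2,98]))
m=(z>.03)&(z<.1)&(abs(b)<.006);print("a range",np.percentile(a[m&(abs(a)<.11)],[1,99]))
# knob & tab
k=(z>.105)&(z<.125)&(X[...,0]<.55);print("knob",k.sum(),np.median(X[k],0) if k.any() else 0)
pv=-.020,-.135
E
```

```text
[0.6366 0.1812 0.2189] [-0.9809  0.1944 -0.0081]
-0.092 204 top [0.0593 0.0613] b [-0.0083  0.0068]
-0.06 488 top [0.0684 0.0711] b [-0.017   0.0163]
-0.02 1643 top [0.0683 0.0712] b [-0.0171  0.0162]
0.05 340 top [0.0684 0.071 ] b [-0.0174  0.0163]
0.083 69 top [0.0595 0.0612] b [-0.0082  0.0058]
a range [-0.0903  0.0859]
knob 0 0
```

View pics/w5.png

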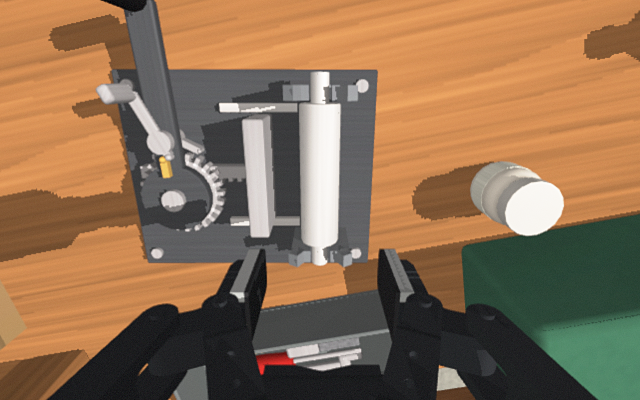

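The mandrel is fully seated: body top 71 mm at both ends and journals at 61 mm, with the journals at (320,85) and (320,255). The tab is at (113,93), still on loosen. Next I bring the closed fingers down on the -y side of the tab.

Emit:
arm_command(plan="0.018 -0.0485 0 0;0.018 -0.0485 0 0;0.018 -0.0485 0 0;0.02 -0.0488 0 0;0 0 0.04 0;0 0 0.04 0;0 0 0.04 0;0 0 0.015 0;0 0 0 0;0 0 0 0", hand=1, grip_force=40)

```text
clock: 10.4
tcp_pos: [0.5248, 0.004, 0.0791]
orientation: [0.306, 3.125, 0.001]
contact_force: [-0.0, 0.4, 0.8]
grip_width: -0.0002
gripper_force: 0.0
```

```bash
python3 - <<'E'
from m import *
o=r.get_obs();p,d=grab("wrist");save("w6",p);M=R.from_rotvec(o["orientation"]).as_matrix();print(o["tcp_pos"],M[:,0],o["grip_width"])
X=cloud("wrist");z=X[...,2]
t=(X-o["tcp_pos"])
m=(z>.09)&(z<.125)&(X[...,0]<.6)&(X[...,1]>.03)&(X[...,1]<.13)
lab=cv2.connectedComponentsWithStats(m.astype(np.uint8))
for i in range(1,lab[0]):
    if lab[2][i,4]>30: q=X[lab[1]==i];print(lab[2][i],q.mean(0),q.min(0),q.max(0))
E
```

```text
[0.5248 0.004  0.0791] [-0.981   0.1942 -0.0019] -0.00017219711414288247
[ 439   88  105   76 6168] [0.4642 0.0662 0.1109] [0.455  0.0578 0.09  ] [0.4767 0.0793 0.1169]
[ 391  276   63  101 2555] [0.5261 0.0367 0.1142] [0.515 0.03  0.09 ] [0.5405 0.0472 0.125 ]
```

View pics/w6.png

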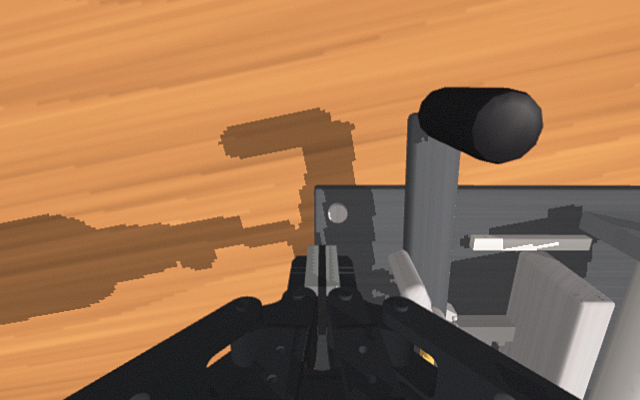

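The picture shows the closed fingers (323,270) to the left of the tab (402,280), with the knob at (490,125).

Emit:
arm_command(plan="0 0 -0.007 0;0 0.006 0 0;0 0.006 0 0;0 0.006 0 0;0 0.006 0 0;0 0 0 0")

```text
clock: 11.2
tcp_pos: [0.5285, 0.0281, 0.0847]
orientation: [-0.305, -3.127, -0.001]
contact_force: [-0.9, 0.5, -0.1]
grip_width: 0.0
gripper_force: 0.2
```

Emit:
arm_command(plan="0 0.004 0 0;0 0.004 0 0;0 0.004 0 0;0 0.004 0 0;0 0 0 0")

```text
clock: 11.82
tcp_pos: [0.532, 0.0438, 0.085]
orientation: [0.305, 3.126, 0.001]
contact_force: [0.3, 0.9, 1.1]
grip_width: 0.0002
gripper_force: 0.0
```

Emit:
arm_command(plan="0 0.005 0 0;0 0.005 0 0;0 0.004 0 0;0 0 0 0")

```text
clock: 12.32
tcp_pos: [0.5345, 0.0566, 0.0849]
orientation: [0.307, 3.126, -0.001]
contact_force: [1.0, -1.9, 0.9]
grip_width: 0.0
gripper_force: 0.7
```

```bash
cat > k.py <<'E'
from m import *
o=r.get_obs();p,d=grab("wrist");M=R.from_rotvec(o["orientation"]).as_matrix();print(o["tcp_pos"],M[:,0],o["contact_force"])
for n in("wrist","scene","side"):
    if n!="wrist":grab(n)
    X=cloud(n);z=X[...,2]
    m=(z>.082)&(z<.122)&(X[...,0]<.6)&(X[...,0]>.4)&(X[...,1]>-.06)&(X[...,1]<.2)
    lab=cv2.connectedComponentsWithStats(m.astype(np.uint8))
    for i in range(1,lab[0]):
        if lab[2][i,4]>6: q=X[lab[1]==i];print(n,lab[2][i],np.median(q,0),q.min(0),q.max(0))
E
python3 k.py
```

```text
[0.5345 0.0566 0.0849] [-0.9809  0.1944 -0.0002] [ 0.9782 -1.8518  0.897 ]
wrist [ 289   88   72   74 3911] [0.4653 0.0716 0.1145] [0.4553 0.0606 0.0862] [0.4767 0.0823 0.1172]
wrist [ 219  251  204  109 6497] [0.5252 0.0601 0.1084] [0.5153 0.0259 0.082 ] [0.5466 0.0921 0.122 ]
wrist [226 350   5   6  14] [0.5355 0.0234 0.1211] [0.5348 0.0224 0.1205] [0.5359 0.0238 0.1219]
wrist [413 350   5   6  16] [0.5482 0.0874 0.1213] [0.5473 0.087  0.1201] [0.5486 0.0884 0.122 ]
scene [341 163   2   6   7] [0.4637 0.0608 0.1113] [0.4589 0.0565 0.0981] [0.4685 0.0674 0.1136]
scene [346 176  22  16 123] [0.544  0.0542 0.1015] [0.5268 0.0191 0.0822] [0.5542 0.0825 0.122 ]
side [289 170   8  12  68] [0.4663 0.0655 0.1068] [0.4563 0.0596 0.0823] [0.4777 0.085  0.1198]
side [311 177   7   5  22] [0.5341 0.0455 0.0907] [0.5248 0.0303 0.0822] [0.544  0.0547 0.1179]
```

Emit:
arm_command(plan="0 -0.03 0 0;0 -0.03 -0.03 0;0 -0.03 -0.06 0;0 0 0 0")

```text
clock: 12.98
tcp_pos: [0.5196, -0.0316, 0.1746]
orientation: [0.312, 3.118, 0.0]
contact_force: [-0.2, 0.3, 0.1]
grip_width: -0.0001
gripper_force: 0.0
```

```bash
python3 k.py
```

```text
[ 0.5196 -0.0316  0.1746] [-0.9801  0.1983 -0.0077] [-0.1786  0.2807  0.0983]
wrist [ 445   82   58   40 1845] [0.4647 0.0669 0.1137] [0.4557 0.0604 0.082 ] [0.4769 0.0815 0.1174]
wrist [467 190  28  27 497] [0.5353 0.0753 0.0957] [0.5297 0.0701 0.0822] [0.5443 0.084  0.0996]
scene [341 162   8  13  77] [0.4734 0.0646 0.1059] [0.4601 0.0572 0.0822] [0.4809 0.0792 0.1192]
scene [359 181   4   6  23] [0.5397 0.0734 0.0921] [0.5349 0.0683 0.082 ] [0.5466 0.0808 0.0996]
side [289 170   8  12  67] [0.4658 0.0655 0.109 ] [0.4568 0.0581 0.0834] [0.4784 0.0821 0.1192]
```

The tab now measures (0.537, 0.077), which is the tighten side. I move over the knob next.

Emit:
arm_command(plan="0.025 0.03 0 0;0.025 0.03 0 0;0.0228 0.0307 0 0;0 0 0 0;0 0 0 0", hand=0.1)

```text
clock: 13.75
tcp_pos: [0.463, 0.0738, 0.1698]
orientation: [-0.304, -3.125, 0.001]
contact_force: [0.2, -0.4, 0.2]
grip_width: 0.0384
gripper_force: 0.0
```

```bash
cat > q.py <<'E'
from m import *
import sys
o=r.get_obs();M=R.from_rotvec(o["orientation"]).as_matrix();P=np.array([.629,.0447,.083])
t=(o["tcp_pos"]-P)@M
print("tcp rel pivot in tool",t,"yaw",np.degrees(np.arctan2(M[1,0],M[0,0])),"w",o["grip_width"],o["clock"],o["joints"])
E
python3 q.py; python3 k.py
```

```text
tcp rel pivot in tool [ 0.1686 -0.0035 -0.0866] yaw 168.87742319693666 w 0.03838341090054694 13.75 [ 0.0298  0.2617 -0.3681  2.0874  0.1279  0.8151  0.9618]
[0.463  0.0738 0.1698] [-0.9812  0.1929  0.0017] [ 0.225  -0.4455  0.2115]
wrist [ 301  199   35   48 1341] [0.4611 0.0725 0.1136] [0.4548 0.0607 0.082 ] [0.4757 0.0823 0.1164]
wrist [337 288  17  29 386] [0.5336 0.0775 0.0956] [0.5294 0.0707 0.082 ] [0.5441 0.084  0.0994]
scene [341 162   8  13  82] [0.4727 0.0649 0.1062] [0.4589 0.0566 0.0822] [0.4799 0.0781 0.1171]
scene [359 181   4   7  23] [0.5408 0.0725 0.0934] [0.5336 0.0676 0.0835] [0.5483 0.0797 0.0993]
side [289 170   8  12  68] [0.4658 0.065  0.1091] [0.4568 0.0594 0.0826] [0.4784 0.0829 0.12  ]
side [311 170   5   6  25] [0.537  0.0762 0.0901] [0.5308 0.0703 0.0826] [0.5446 0.0805 0.1031]
```

Emit:
arm_command(plan="-0.0035 -0.002 0.02 0;0 0 0.03 0;0 0 0.025 0;0 0 0.011 0;0 0 0 0;0 0 0 0")

```text
clock: 14.65
tcp_pos: [0.4672, 0.071, 0.0856]
orientation: [0.307, 3.125, 0.001]
contact_force: [0.9, -0.4, 0.2]
grip_width: 0.0385
gripper_force: 0.0
```

```bash
python3 q.py
```

```text
tcp rel pivot in tool [ 0.1638 -0.0056 -0.0028] yaw 168.7828940048997 w 0.03851014080681287 14.65 [-0.0076  0.4028 -0.328   2.1436  0.218   0.6244  0.8864]
```

Emit:
arm_command(plan="0 0 0 0;0.001 0.0178 0 0;-0.0012 0.0132 0 0;-0.0022 0.013 0 0;-0.0033 0.0128 0 0;-0.0043 0.0125 0 0;-0.0052 0.0121 0 0;-0.0062 0.0116 0 0;0 0 0 0", hand=0.3)

```text
clock: 15.78
tcp_pos: [0.5051, 0.1584, 0.084]
orientation: [-0.306, -3.125, 0.001]
contact_force: [-1.7, -3.3, -2.3]
grip_width: 0.0299
gripper_force: 1.3
```

```bash
python3 q.py
```

```text
tcp rel pivot in tool [ 0.1436  0.0876 -0.0008] yaw 168.83210879405897 w 0.02988634661231156 15.775 [-0.1602  0.4793 -0.3255  2.0136  0.2348  0.686   0.7414]
```

Emit:
arm_command(plan="0.0071 -0.0243 0 0;0.0069 -0.0185 0 0;0.0047 -0.0193 0 0;0.0024 -0.0196 0 0;0 -0.0198 0 0;-0.0024 -0.0196 0 0;-0.0047 -0.0193 0 0;-0.0069 -0.0185 0 0;-0.0075 -0.0147 0 0;0 0 0 0")

```text
clock: 17.02
tcp_pos: [0.4727, -0.0146, 0.0849]
orientation: [0.312, 3.125, -0.001]
contact_force: [0.3, -0.1, -0.1]
grip_width: 0.0301
gripper_force: 0.0
```

```bash
python3 q.py
```

```text
tcp rel pivot in tool [ 0.1415 -0.089  -0.0019] yaw 168.59866206828363 w 0.03005305650236055 17.025 [ 0.1596  0.403  -0.3115  2.1435  0.2096  0.6224  1.0724]
```

Emit:
arm_command(plan="0.0061 0.0197 0 0;0.0073 0.0184 0 0;0.0051 0.0191 0 0;0.0028 0.0196 0 0;0.0004 0.0198 0 0;-0.002 0.0197 0 0;0 0 0 0")

```text
clock: 17.9
tcp_pos: [0.4744, 0.1059, 0.0842]
orientation: [-0.304, -3.125, 0.002]
contact_force: [-0.3, -1.9, -0.0]
grip_width: 0.0301
gripper_force: 0.9
```

```bash
python3 q.py; cat > j.py <<'E'
from m import *
ex=np.array([.98096,-.19423]);ey=np.array([.19423,.98096])
for n in("scene","side","wrist"):
    grab(n);X=cloud(n);C=X[...,:2]-[.6357,.181];a=C@ex;b=C@ey;z=X[...,2]
    m=(abs(a)<.045)&(z>.066)&(z<.074)&(b>-.08)&(b<.03)
    if m.sum()>10:
        print(n,m.sum(),np.histogram(b[m],np.arange(-.08,.035,.005))[0], np.percentile(b[m],[2,98]))
E
python3 j.py
```

```text
tcp rel pivot in tool [ 0.1635  0.0303 -0.0009] yaw 168.89978551468198 w 0.03010620691704793 17.9 [-0.0738  0.4243 -0.3304  2.1114  0.2256  0.6409  0.818 ]
scene 322 [ 0  0  0  0  0 11 43 40 39 16  0  0  1 20 40 46 36 26  4  0  0  0] [-0.0507  0.0082]
side 223 [ 0  0  0  0  0 16 31 23 22 13  3  0  4 23 30 21 19 11  7  0  0  0] [-0.0522  0.0115]
```

Emit:
arm_command(plan="-0.0043 0.0193 0 0;-0.0066 0.0187 0 0;-0.0096 0.0191 0 0;0 0 0 0;0.0071 -0.0243 0 0;0.0069 -0.0185 0 0;0.0047 -0.0193 0 0;0.0024 -0.0196 0 0;0 -0.0198 0 0;-0.0024 -0.0196 0 0;-0.0047 -0.0193 0 0;-0.0069 -0.0185 0 0;-0.0075 -0.0147 0 0;0 0 0 0")

```text
clock: 19.8
tcp_pos: [0.4738, -0.0148, 0.0848]
orientation: [0.312, 3.126, -0.001]
contact_force: [-0.4, 0.7, -0.0]
grip_width: 0.0303
gripper_force: 0.0
```

```bash
python3 q.py;python3 j.py
```

```text
tcp rel pivot in tool [ 0.1404 -0.089  -0.0019] yaw 168.61350289267634 w 0.030303967559332283 19.8 [ 0.1611  0.4046 -0.3125  2.1411  0.2103  0.6237  1.0729]
scene 324 [ 0  0  0  0  0  0  0 31 35 41 37  1  8 20 42 40 37 32  0  0  0  0] [-0.0426  0.0092]
side 222 [ 0  0  0  0  0  0  0 19 30 19 22  7  8 23 23 28 24 14  5  0  0  0] [-0.0435  0.01  ]
wrist 328 [  0   0   0   0   0   0   0 263  65   0   0   0   0   0   0   0   0   0
   0   0   0   0] [-0.0432 -0.0373]
```

Emit:
arm_command(plan="0.0071 0.0197 0 0;0.0073 0.0184 0 0;0.0051 0.0191 0 0;0.0028 0.0196 0 0;0 0 0 0")

```text
clock: 20.58
tcp_pos: [0.4645, 0.0675, 0.0842]
orientation: [-0.302, -3.124, 0.003]
contact_force: [-0.3, -1.4, -0.1]
grip_width: 0.0294
gripper_force: 1.1
```

Emit:
arm_command(plan="0.0004 0.0198 0 0;-0.001 0.01 0 0;-0.001 0.01 0 0;0 0 0 0")

```text
clock: 21.08
tcp_pos: [0.4732, 0.1041, 0.0837]
orientation: [-0.306, -3.122, 0.006]
contact_force: [-3.7, -5.2, -0.6]
grip_width: 0.0304
gripper_force: 2.7
```

Emit:
arm_command(plan="-0.002 0.0097 0 0;-0.0023 0.0096 0 0;0 0 0 0")

```text
clock: 21.45
tcp_pos: [0.479, 0.1188, 0.0831]
orientation: [-0.309, -3.117, 0.015]
contact_force: [-9.7, -10.8, 4.6]
grip_width: 0.0302
gripper_force: 6.8
```

```bash
python3 q.py;python3 j.py
```

```text
tcp rel pivot in tool [0.1616 0.0432 0.0008] yaw 168.67233371395514 w 0.03015783695201227 21.45 [-0.1027  0.4394 -0.3271  2.0885  0.2311  0.6604  0.787 ]
scene 333 [ 0  0  0  0  0  0  0  0  2 40 37 38 28 13 35 48 43 37 12  0  0  0] [-0.0341  0.0108]
side 220 [ 0  0  0  0  0  0  0  0  2 26 25 28 20 11 29 25 26 19  9  0  0  0] [-0.034   0.0129]
```

Emit:
arm_command(plan="-0.0015 0.006 0 0;-0.0015 0.006 0 0;0 0 0 0;0 0 0 0")

```text
clock: 22.1
tcp_pos: [0.4829, 0.1277, 0.0829]
orientation: [-0.311, -3.114, 0.02]
contact_force: [-14.6, -17.0, 11.0]
grip_width: 0.0301
gripper_force: 9.6
```

Emit:
arm_command(plan="-0.0015 0.006 0 0;-0.0015 0.006 0 0;0 0 0 0;0 0 0 0")

```text
clock: 22.6
tcp_pos: [0.4882, 0.1379, 0.0827]
orientation: [-0.312, -3.114, 0.022]
contact_force: [-12.8, -18.9, 9.6]
grip_width: 0.0298
gripper_force: 10.6
```

```bash
python3 q.py;python3 j.py
```

```text
tcp rel pivot in tool [0.1565 0.0634 0.001 ] yaw 168.53982326884235 w 0.029777258214366862 22.6 [-0.1386  0.4591 -0.3239  2.0544  0.2358  0.6807  0.7527]
scene 321 [ 0  0  0  0  0  0  0  0  0 37 37 39 34  9 29 46 39 34 17  0  0  0] [-0.0334  0.012 ]
side 217 [ 0  0  0  0  0  0  0  0  4 25 27 25 22 11 20 25 28 17 11  2  0  0] [-0.035   0.0114]
```

Emit:
arm_command(plan="-0.003 0.006 0 0;-0.003 0.006 0 0;0 0 0 0;0 0 0 0")

```text
clock: 23.25
tcp_pos: [0.4985, 0.1517, 0.0824]
orientation: [-0.309, -3.118, 0.014]
contact_force: [-5.7, -10.8, -5.2]
grip_width: 0.0298
gripper_force: 5.8
```

Emit:
arm_command(plan="-0.003 0.006 0 0;-0.003 0.004 0 0;0 0 0 0;0 0 0 0")

```text
clock: 23.75
tcp_pos: [0.5043, 0.1582, 0.082]
orientation: [-0.31, -3.114, 0.02]
contact_force: [-12.0, -15.4, 1.7]
grip_width: 0.0303
gripper_force: 8.6
```

```bash
python3 q.py;python3 j.py
```

```text
tcp rel pivot in tool [0.1446 0.0866 0.0014] yaw 168.60681545318084 w 0.030262977419855775 23.75 [-0.1671  0.4869 -0.322   2.0063  0.2388  0.7015  0.7317]
scene 340 [ 2  2  0  0  0  0  0  0  7 38 39 43 31 10 34 45 41 35 13  0  0  0] [-0.0353  0.0109]
side 228 [ 0  0  0  0  0  0  0  0  3 32 31 22 22  6 24 36 21 20 10  1  0  0] [-0.0345  0.0115]
wrist 96 [ 0  0  0  0  0  0  0  0  0  0  0  0  0  0  0  0  0 30 66  0  0  0] [0.0069 0.0141]
```

```bash
python3 k.py; python3 - <<'E'
from m import *
p=np.load("wrist.npz")["p"];q=np.load("side.npz")["p"];s=np.load("scene.npz")["p"]
a=cv2.resize(q[130:220,270:390],(400,300),interpolation=2);b=cv2.resize(s[150:270,320:480],(400,300),interpolation=2);c=cv2.resize(p,(400,250))
im=np.zeros((550,800,3),np.uint8);im[:300,:400]=a;im[:300,400:]=b;im[300:,:400]=c
save("w7",im)
E
```

```text
[0.5043 0.1582 0.082 ] [-0.9802  0.1976  0.0109] [-11.7141 -15.7463   2.0691]
wrist [ 172  255  167   98 7549] [0.4957 0.1486 0.1123] [0.4825 0.1133 0.082 ] [0.5154 0.1648 0.122 ]
wrist [ 355  254   90   88 3224] [0.5    0.1821 0.11  ] [0.4942 0.1711 0.082 ] [0.5191 0.2    0.122 ]
wrist [413 334   7  26  77] [0.5117 0.1899 0.1216] [0.5071 0.1891 0.1209] [0.5174 0.1913 0.122 ]
wrist [420 344   3   9  13] [0.5139 0.1912 0.1218] [0.5113 0.1908 0.1211] [0.515  0.1918 0.122 ]
wrist [181 355   6   7  16] [0.5028 0.1106 0.1213] [0.502  0.11   0.1198] [0.5033 0.1119 0.122 ]
wrist [219 363   5   8  21] [0.5085 0.1224 0.1213] [0.507  0.1217 0.1192] [0.5102 0.123  0.122 ]
wrist [420 363   8   9  40] [0.5219 0.1916 0.1209] [0.5201 0.1909 0.1184] [0.5237 0.1926 0.122 ]
scene [364 154  30  18 204] [0.5137 0.1534 0.1061] [0.4892 0.112  0.0823] [0.5305 0.1993 0.1219]
scene [379 181   5   8  25] [0.5753 0.1172 0.0951] [0.5648 0.1131 0.0821] [0.5798 0.1288 0.0982]
side [317 159   4   6  21] [0.5693 0.1188 0.0918] [0.5638 0.1153 0.0822] [0.5747 0.1282 0.1025]
side [295 160   7   5  26] [0.5    0.1326 0.0925] [0.4907 0.1131 0.0823] [0.5087 0.1415 0.1211]
```

View pics/w7.png

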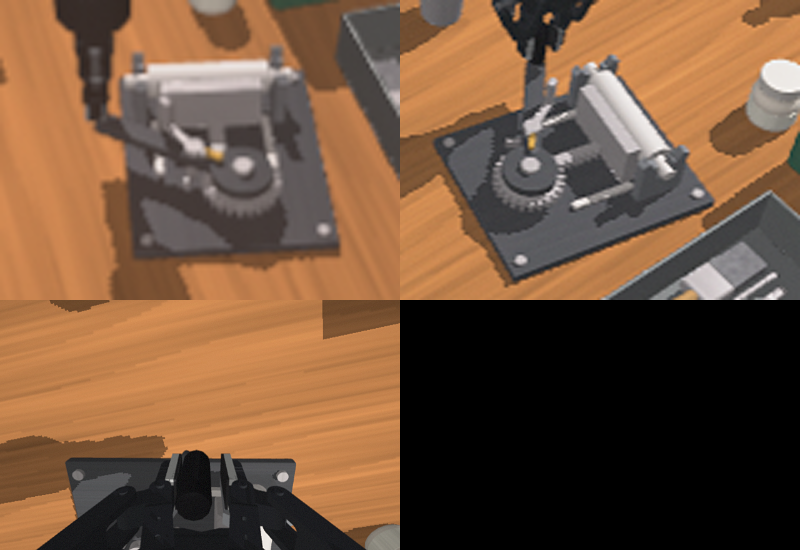

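The picture shows the handle swung clockwise with the knob between the fingers, the tab on tighten and the jaw against the mandrel. I do one more stroke to confirm it is firm.

Emit:
arm_command(plan="0.0071 -0.0243 0 0;0.0069 -0.0185 0 0;0.0047 -0.0193 0 0;0.0024 -0.0196 0 0;0 -0.0198 0 0;-0.001 -0.012 0 0;0 0 0 0")

```text
clock: 24.92
tcp_pos: [0.4689, 0.0564, 0.0849]
orientation: [0.31, 3.126, -0.001]
contact_force: [0.5, 0.0, 0.1]
grip_width: 0.0301
gripper_force: 0.0
```

```bash
python3 q.py;python3 j.py
```

```text
tcp rel pivot in tool [ 0.1593 -0.0199 -0.0021] yaw 168.6714941685915 w 0.03006480742318264 24.925 [ 0.0222  0.4038 -0.3272  2.144   0.2193  0.6241  0.9139]
scene 323 [ 0  0  0  0  0  0  0  0  4 42 41 43 21  5 35 42 41 31 18  0  0  0] [-0.0345  0.0117]
side 225 [ 0  0  0  0  0  0  0  0  6 34 25 20 21  9 34 24 23 20  8  1  0  0] [-0.0352  0.0115]
```

Emit:
arm_command(plan="0.001 0.016 0 0;0 0.012 0 0;0 0.012 0 0;-0.001 0.012 0 0;0 0 0 0")

```text
clock: 25.7
tcp_pos: [0.4777, 0.1081, 0.0844]
orientation: [-0.306, -3.124, 0.005]
contact_force: [-5.6, -6.7, 4.7]
grip_width: 0.03
gripper_force: 3.7
```

Emit:
arm_command(plan="-0.0012 0.008 0 0;-0.0012 0.008 0 0;0 0 0 0")

```text
clock: 26.08
tcp_pos: [0.4818, 0.1198, 0.0842]
orientation: [-0.31, -3.121, 0.013]
contact_force: [-7.4, -14.9, 10.6]
grip_width: 0.0296
gripper_force: 7.9
```

```bash
python3 q.py;python3 j.py
```

```text
tcp rel pivot in tool [ 0.1591  0.0446 -0.0009] yaw 168.64743510528692 w 0.02962106070671892 26.075 [-0.1031  0.4395 -0.3272  2.0843  0.2327  0.6603  0.7852]
scene 317 [ 0  0  0  0  0  0  0  0  4 39 39 40 24  6 33 49 34 32 17  0  0  0] [-0.0341  0.0122]
side 210 [ 0  0  0  0  0  0  0  0  3 32 24 23 20  7 29 20 26 15 10  1  0  0] [-0.0346  0.0133]
```

Emit:
arm_command(plan="-0.002 0.008 0 0;-0.002 0.008 0 0;0 0 0 0;0 0 0 0")

```text
clock: 26.72
tcp_pos: [0.4877, 0.1326, 0.0839]
orientation: [-0.312, -3.118, 0.018]
contact_force: [-9.9, -19.6, 13.8]
grip_width: 0.0297
gripper_force: 10.4
```

Emit:
arm_command(plan="-0.003 0.008 0 0;-0.003 0.008 0 0;0 0 0 0;0 0 0 0")

```text
clock: 27.22
tcp_pos: [0.4982, 0.1499, 0.0835]
orientation: [-0.31, -3.122, 0.011]
contact_force: [-4.5, -11.0, 1.2]
grip_width: 0.0297
gripper_force: 5.9
```

Emit:
arm_command(plan="-0.003 0.008 0 0;-0.003 0.008 0 0;0 0 0 0;0 0 0 0")

```text
clock: 27.72
tcp_pos: [0.5064, 0.1611, 0.0833]
orientation: [-0.313, -3.119, 0.019]
contact_force: [-7.1, -18.6, 7.8]
grip_width: 0.0303
gripper_force: 10.0
```

```bash
python3 q.py;python3 j.py
```

```text
tcp rel pivot in tool [ 0.1433  0.0897 -0.0007] yaw 168.53731998659407 w 0.030310137231051124 27.725 [-0.172   0.4861 -0.3216  2.003   0.2413  0.7006  0.7245]
scene 321 [ 2  1  2  0  0  0  0  0  1 39 38 39 29  8 30 41 42 33 16  0  0  0] [-0.0349  0.0116]
side 217 [ 0  1  1  0  0  0  0  0  3 29 22 27 18  9 26 31 20 21  9  0  0  0] [-0.0351  0.0116]
wrist 63 [ 0  0  0  0  0  0  0  0  0  0  0  0  0  0  0  0  0  0 63  0  0  0] [0.0104 0.0142]
```

Emit:
arm_command(plan="0.001 -0.008 0 0;0 0 0 0", hand=-0.1)

```text
clock: 28.12
tcp_pos: [0.5038, 0.1571, 0.0832]
orientation: [-0.309, -3.12, 0.01]
contact_force: [-4.8, -8.8, -1.1]
grip_width: 0.0472
gripper_force: 5.4
```

```bash
python3 q.py
```

```text
tcp rel pivot in tool [0.1449 0.0857 0.    ] yaw 168.68592075843304 w 0.04721756423264865 28.125 [-0.1605  0.4809 -0.3257  2.0135  0.2379  0.6913  0.736 ]
```

Emit:
arm_command(plan="0 -0.006 0 0;0 -0.006 0 0;0 0 0 0")

```text
clock: 28.5
tcp_pos: [0.504, 0.1482, 0.0845]
orientation: [-0.307, -3.126, 0.002]
contact_force: [-2.5, -4.2, -1.1]
grip_width: 0.047
gripper_force: 2.5
```

```bash
python3 q.py; python3 -c "
from h import *;print(r.get_obs()['contact_force'])"
```

```text
tcp rel pivot in tool [ 0.1428  0.0772 -0.0015] yaw 168.78496233696424 w 0.04699736045897057 28.5 [-0.1409  0.4732 -0.3278  2.0232  0.2358  0.6819  0.7557]
[-2.49055498 -4.20913273 -1.14816274]
```

Emit:
arm_command(plan="0 -0.006 0 0;0 0 0 0;0 0 -0.02 0;0 0 -0.04 0;0.02 0 -0.05 0;0.03 -0.03 -0.03 0;0 -0.03 0 0;0 0 0 0")

```text
clock: 29.5
tcp_pos: [0.4426, 0.0923, 0.2257]
orientation: [0.311, 3.124, -0.0]
contact_force: [0.3, 0.7, -0.6]
grip_width: 0.0468
gripper_force: 0.0
```

```bash
python3 k.py; python3 j.py; python3 - <<'E'
from m import *
for n in("scene","side","wrist"):
    X=cloud(n);ex=np.array([.98096,-.19423]);ey=np.array([.19423,.98096]);C=X[...,:2]-[.6357,.181];a=C@ex;b=C@ey;z=X[...,2]
    for lo,hi in((-.09,-.084),(-.06,-.045),(.045,.06),(.084,.09)):
        m=(a>lo)&(a<hi)&(abs(b)<.02)&(z>.03)&(z<.1)
        if m.sum()>5: print(n,lo,m.sum(),"top",np.percentile(z[m],[80,97]))
E
```

```text
[0.4426 0.0923 0.2257] [-0.9804  0.1969 -0.0026] [ 0.2912  0.7072 -0.562 ]
wrist [366 216  32  37 770] [0.4841 0.1344 0.1119] [0.4794 0.1239 0.082 ] [0.5002 0.1457 0.1169]
wrist [357 288  17  22 260] [0.5553 0.1113 0.095 ] [0.5512 0.1042 0.0821] [0.5652 0.1184 0.0997]
scene [364 158   8  13  83] [0.4986 0.1291 0.1066] [0.483  0.1219 0.082 ] [0.5066 0.1436 0.1192]
scene [374 180   4   7  23] [0.564  0.1079 0.0933] [0.5563 0.1027 0.0826] [0.5697 0.1159 0.1006]
side [292 156   7  11  65] [0.4902 0.1289 0.1066] [0.4806 0.1234 0.083 ] [0.5008 0.1446 0.1191]
side [315 161   4   6  20] [0.5591 0.1085 0.0948] [0.5536 0.1032 0.0834] [0.5647 0.1165 0.102 ]
scene 332 [ 0  0  0  0  0  0  0  0  3 38 44 36 30 10 36 43 40 33 19  0  0  0] [-0.0345  0.0114]
side 216 [ 0  0  0  0  0  0  0  0  3 28 23 20 22 15 26 30 22 15 11  1  0  0] [-0.0347  0.0126]
wrist 170 [ 0  0  0  0  0  0  0  0  0  0  0  0  0  0 13 21 58 48 30  0  0  0] [-0.0068  0.0129]
scene -0.06 38 top [0.07   0.0727]
scene 0.045 59 top [0.0702 0.072 ]
scene 0.084 38 top [0.06   0.0695]
side -0.09 10 top [0.0602 0.0622]
side -0.06 34 top [0.0708 0.0726]
side 0.045 25 top [0.072  0.0734]
wrist -0.09 87 top [0.0602 0.061 ]
wrist -0.06 413 top [0.0701 0.0713]
wrist 0.045 113 top [0.0706 0.0714]
```

```bash
python3 -c "
from bench import ticket;print(ticket.hand_in())"
```

```text
the job is handed in; nothing more can be done
None
```

The job is handed in at about 30 s: both mandrel ends measured at the bottom of their notches, the jaw stopped moving against the mandrel (about 31 mm of travel) while the handle pushed at over 20 N, the tab is on tighten, and I never touched the tube or anything else on the bench.

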